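Right the leaning stone in its new stand

ROBOT

A 7-joint arm with a two-finger parallel gripper is mounted at the origin on the work surface. World frame = base frame: x ahead of the robot, y to its left, z up, the work surface at z = 0. Lengths are in m, angles in degrees, forces in N, time in s.
With the tool pointing down it reaches from about 0.4 to 0.85 m from the base axis. Payload 4.5 kg.
Tool frame: the origin (TCP) lies between the finger pads, 19 mm behind the fingertips; this is the grasp point; z points along the fingers, y is the line along which they close (so a half turn about z gives the same grasp; the last joint's range is limited). The gripper opens to 85 mm and grips with 20 to 120 N. Pads are 22 mm wide; open, the fingers measure 114 mm over their backs; the gripper's body (76 mm by 85 mm) begins 54 mm behind the grasp point. The pads swing forward as they close: fully open they stand 13 mm farther back than shut.
Start: joints at [-64.355, 39.483, -11.15, 89.685, 9.013, 51.709, -12.324], TCP at [0.251, 0.572, 0.25] pointing down, gripper open.
Joint ranges: [-172.22, 172.22], [-26.19, 119.32], [-84.43, 86.54], [7.71, 146.69], [-57.33, 237.33], [2.42, 119.75], [-152.13, 152.13]. Speed limits (degrees/s): [147.25, 147.25, 180, 180, 180, 180, 180].

INTERFACE

Orientations are given as a 3x3 rotation matrix whose columns are the frame's x, y, z axes.
In Python, from bench import status, imaging, manip gives the robot as it stands. The module is installed in compiled form; this text tells all that it offers.
- The arm moves only by the tool drive_tool, never from a script. Its argument "targets" is a list that holds one entry, the list of rows, each a list of 5 numbers: the closure, from 0 (fully open) to 1 (shut), then the shift along the tool's x, y, z in units of 25 mm (1.0 is 25 mm), then the turn about the tool's z in units of 6 degrees (1.0 is 6 degrees). In form: [[[hand, tx, ty, tz, turn], ...]]. A call has exactly 10 rows; each row is the pose to reach, as a shift and turn from the pose commanded when the call began, along the tool's axes at that moment; what a row does not reach only later rows make up. A row lasts 1/10 s, in which the tool goes at most 50 mm and 8.59 degrees, less where a joint would pass 70% of its speed; a pose out of reach is approached as far as the arm can. A call with a gripper value outside its range is refused whole. The fingers move at their own pace and stop on an object; "newtons" is the grip in N (left out, the last holds). Time passes only in rows, so rows that repeat a pose let the fingers close, or fill a call up. It gives the time, the measured TCP pose, the force, the opening and the grip force at its end, in the units of the state.
- status.get_state(): the state, without advancing time (a new reading comes with each control period).
- imaging.grab_frame(name): name is "side" or "top"; returns a dict with "image" (480x640x3 uint8, red, green, blue), "fx", "fy", "cx", "cy" (pixels), "eye" and "rotation" of the camera in the world. Camera axes: x right, y down, z forward; pixel columns grow to the right and rows downward; lengths in m; the calibration is good to about 2 mm. A picture is of the moment at which its call begins. There is no depth.
- manip.hand_in(): hands the job in; it is judged then, once.
The state is a dict: "t": time; "joint_pos": joint angles; "dq": joint speeds; "joint_torque": joint torques, N m; "position": TCP position; "ee_rot": TCP orientation; "force": force on the tool from outside, world axes, zero at the start; "moment": the same for the moment, N m; "gripper_width": finger opening in m; "gripper_force": force on a finger pad.
Only numpy, scipy, OpenCV 4.12 (cv2) and the standard library are available. Lean on these libraries where they do the work, as an engineer would, in place of code of your own. Each camera call takes 0.05 s, during which the arm holds its last target. There are 200 camera calls.

TASK

The tall blue-veined stone has rocked over in its fresh, unvarnished pale stand and leans. Push it lightly with the fingertips at the red pencil cross, on the side it leans to, until it rocks back upright, then draw the hand well clear and leave it standing so in its recess. Do not grip, lift or shove the stone about, and leave the other stones and the loose things on the bench alone.

Things in the scene. Friction and masses are not known exactly. Their poses are not given: they have to be found in the camera images.
- tall_stone: The leaning stone: tall, tan with blue veins, 92 mm (x) by 72 (y), 149 high, loose, 1.3 to 1.8 kg. Origin: middle of its underside; z up through it; it leans towards its own -x. Two flats underneath meet in a ridge along y, 5.5 mm to -x of the origin: it rests on the -x flat, its z about 0.15 rad off vertical; upright, it rests on the other. It stays put on either flat.
- red_mark (a point): Centre of the red pencil cross (19 mm) on the stone's leaning side, on its surface, 33 mm along -x and 132 mm up z from its origin; 158 mm above the bench now. It faces outwards, 25 degrees up; 10 mm lower the surface is 5 mm further out. A level push of 1 N here along the stone's +x rocks it: the cross moves 20 mm in all; past half way it drops upright by itself. Pushed on, it tips over.
- raw_stand: Fixed oval stand of fresh pale unvarnished wood under the tall stone: 120 by 104 mm, 39 mm high, with an oval recess 7 mm deep, some mm larger than the stone's foot. Origin: centre of its underside; x along its length, within 0.04 rad of the stone's x. The stone leans to the robot's left, right or away from it.
- raw_stand_seat (a point): Centre of the floor of the pale stand's recess, 32 mm above the bench.
- red_stone: Bystander: red-brown stone with pale patches, 112 x 84 x 111 mm, loose in a low near-black stand, its top about 129 mm above the bench. Origin: centre of its underside. Leave alone.
- cream_stone: Bystander: cream stone with dark blotches, 112 x 86 x 99 mm, loose in a low dark red stand, its top about 117 mm above the bench. Origin: centre of its underside. Leave alone.
- teal_stone: Bystander: low dark teal stone with white veins, 116 x 90 x 69 mm, loose in a low brown stand, its top about 87 mm above the bench. Origin: centre of its underside. Leave alone.
- chisel_wide: Bystander: carving chisel with a brown wooden handle and 22 mm blade, 225 mm long, lying loose. Origin: under its middle. Leave alone.
- chisel_narrow: Bystander: the same with a 12 mm blade. Leave alone.
- pencil: Bystander: red pencil, 166 mm long, 8 mm thick, lying loose. Origin: under its middle. Leave alone.
- mallet: Bystander: wooden mallet, 255 mm long, head 68 mm thick, lying loose. Origin: under it, on its long axis x; the head lies to +x. Leave alone.
- pebble: Bystander: grey pebble, about 52 x 40 x 25 mm, loose. Origin: centre of its underside. Leave alone.
Mind the look-alikes: they are no part of the job. What is shaped like the tall_stone but green or pink is not meant. What is shaped like the raw_stand but green is not meant.

How it is judged:
By the outcome, as a careful person would: the job done as asked, in the order asked, and still so for the second after the job is handed in, with the robot touching nothing.
It also fails if it takes over 32 s, if anything falls off the work surface, if the arm or the gripper's body presses on something with over 40 N, if the wrist force passes 120 N, or if a joint passes its speed limit or range.

## Working session

There is one attempt and no reset: what is moved stays moved. The work goes in short steps, Python scripts to look and compute and a tool call to move; the robot and the scene stay as the last step left them, time stands still between calls to the robot, and variables do not carry over. Pictures are saved under pics/ and viewed, at most 10 in all, crops included, and the job is handed in when it is done.

Besides the shell and the picture viewer there is one more tool, called after ">>>" as a command line: name --argument value ..., lists and objects as JSON in quotes. drive_tool: Moves the arm, as the interface text tells. Its arguments: {"type":"object","properties":{"targets":{"type":"array","items":{"type":"array","items":{"type":"array","items":{"type":"number"}}}},"newtons":{"type":"number"}},"required":["targets"]}

```bash
mkdir -p pics
cat > h.py <<'E'
import numpy as np, cv2
from bench import status, imaging, manip
def grab(n,f=None):
    d=imaging.grab_frame(n)
    if f: cv2.imwrite('pics/'+f,d['image'][:,:,::-1])
    return d
def ray(d,u,v):
    r=np.array(d['rotation'])@np.array([(u-d['cx'])/d['fx'],(v-d['cy'])/d['fy'],1]);return np.array(d['eye']),r/np.linalg.norm(r)
def plane(d,u,v,z):
    e,r=ray(d,u,v);return e+r*(z-e[2])/r[2]
def tri(d1,p1,d2,p2):
    e1,r1=ray(d1,*p1);e2,r2=ray(d2,*p2)
    s=np.linalg.lstsq(np.c_[r1,-r2],e2-e1,rcond=None)[0]
    a=e1+s[0]*r1;b=e2+s[1]*r2;return (a+b)/2,np.linalg.norm(a-b)
def proj(d,P):
    c=np.array(d['rotation']).T@(np.array(P)-d['eye']);return d['cx']+d['fx']*c[0]/c[2],d['cy']+d['fy']*c[1]/c[2]
E
python3 - <<'E'
from h import *
for n in('side','top'):
    d=grab(n,n+'0.png');print(n,d['eye'],np.round(d['rotation'],3).tolist(),d['fx'])
s=status.get_state();print({k:np.round(v,3).tolist() for k,v in s.items()})
E
```

```text
side [ 0.42243746 -0.87523645  0.79911572] [[0.991, -0.076, 0.109], [-0.132, -0.585, 0.8], [0.003, -0.807, -0.59]] 554.0012022218314
top [0.45639725 0.05562347 1.04175754] [[0.009, -0.994, 0.106], [-1.0, -0.01, -0.006], [0.007, -0.106, -0.994]] 462.49440392709994
{'t': 0.1, 'joint_pos': [-64.356, 39.529, -11.147, 89.74, 9.012, 51.71, -12.323], 'dq': [0.041, -0.009, -0.028, -0.119, -0.074, 0.105, 0.006], 'joint_torque': [-0.004, -54.06, -1.272, -15.899, 0.009, 0.004, 0.0], 'position': [0.251, 0.572, 0.249], 'ee_rot': [[-0.916, 0.402, -0.001], [0.402, 0.916, -0.002], [-0.0, -0.002, -1.0]], 'force': [0.574, 0.184, 0.159], 'moment': [-0.011, 0.048, -0.02], 'gripper_force': 0.0, 'gripper_width': 0.085}
```

View pics/side0.png

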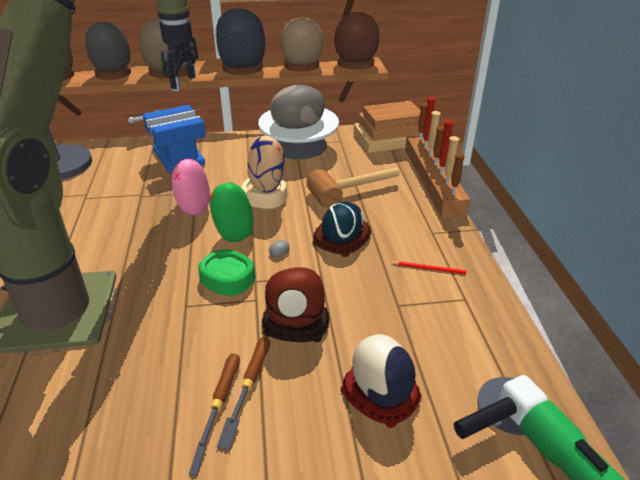

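View pics/top0.png

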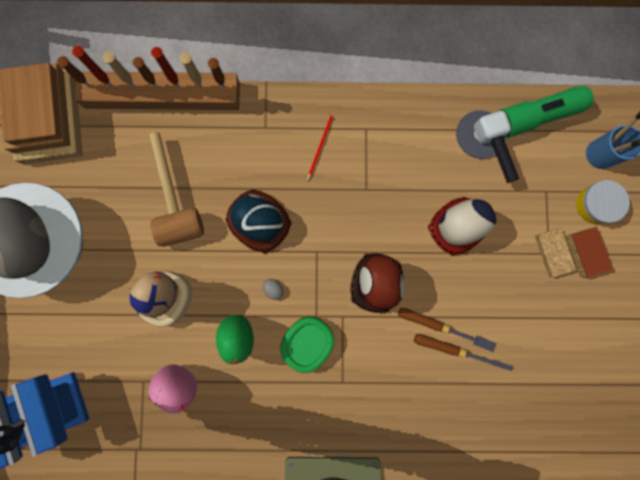

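The candidates are:
- Tan stone with blue veins: side (267,165), top (155,293), in a pale stand.
- Pink look-alike: side (191,187), top (173,388).
- Green look-alike: side (232,212), top (235,339), with a green stand at side (227,272).

The tan, blue-veined stone in the pale stand fits the description. I'll confirm it with one enlarged crop.

Run:
```python
from h import *
a=cv2.imread('pics/side0.png')[120:220,220:320];b=cv2.imread('pics/top0.png')[250:350,110:210]
c=np.hstack([cv2.resize(x,(400,400),interpolation=cv2.INTER_CUBIC) for x in(a,b)]);cv2.imwrite('pics/crop.png',c)
```

```text
(no output)
```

View pics/crop.png

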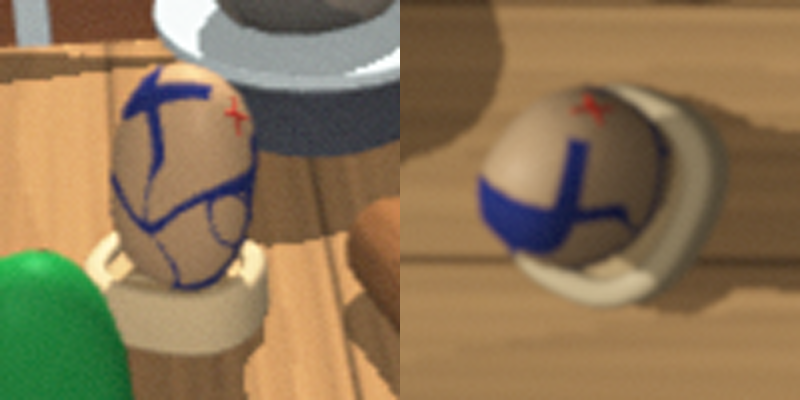

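The crop shows the tan, blue-veined stone in the pale stand, with the red cross at about side (279,149) and top (157,276). It leans away from the robot, towards +x. Next I'll measure the cross and the stand.

Run:
```python
from h import *
ds,dt=grab('side'),grab('top')
def red(d,x0,x1,y0,y1):
    i=d['image'].astype(int);m=(i[...,0]-i[...,1]>75)&(i[...,0]-i[...,2]>60)
    mm=np.zeros_like(m);mm[y0:y1,x0:x1]=m[y0:y1,x0:x1];v,u=np.nonzero(mm);print(len(u),u.min(),u.max(),v.min(),v.max());return u.mean(),v.mean()
a=red(ds,268,290,138,160);b=red(dt,148,168,268,286)
print(a,b,tri(ds,a,dt,b),'plane',plane(dt,*b,.158),plane(ds,*a,.158))
# stand: pale low-saturation pixels in the top view
h=cv2.cvtColor(dt['image'],cv2.COLOR_RGB2HSV)
for r in (265,275,285,295,305,315,322,326): print(r,h[r,130:200:3,1].tolist())
i=dt['image'][288,178:196];print(i.tolist())
```

```text
16 276 281 144 151
8 156 159 275 278
(np.float64(278.3125), np.float64(147.75)) (np.float64(157.25), np.float64(276.25)) (array([0.48297119, 0.34271765, 0.15655534]), np.float64(0.0015749137753367985)) plane [0.48371369 0.34222268 0.158     ] [0.48204883 0.33998342 0.158     ]
265 [126, 130, 128, 125, 125, 122, 126, 122, 125, 124, 126, 125, 122, 124, 126, 127, 124, 124, 124, 123, 123, 125, 123, 124]
275 [135, 128, 127, 126, 122, 107, 102, 102, 114, 195, 120, 116, 82, 75, 76, 81, 93, 114, 132, 128, 124, 122, 128, 126]
285 [124, 118, 96, 96, 94, 93, 98, 69, 75, 70, 108, 108, 105, 104, 100, 52, 90, 82, 84, 87, 108, 133, 132, 133]
295 [87, 85, 90, 85, 88, 97, 96, 134, 141, 103, 106, 105, 104, 107, 113, 78, 105, 88, 85, 87, 87, 131, 135, 130]
305 [77, 161, 162, 160, 158, 156, 168, 156, 72, 36, 74, 69, 60, 104, 86, 106, 85, 83, 90, 91, 129, 132, 130, 131]
315 [126, 132, 129, 94, 84, 99, 103, 106, 97, 98, 98, 99, 105, 103, 85, 85, 86, 94, 118, 144, 134, 128, 129, 129]
322 [125, 128, 126, 127, 127, 117, 87, 75, 72, 73, 71, 72, 72, 74, 89, 98, 126, 135, 130, 124, 132, 129, 128, 128]
326 [125, 124, 121, 122, 122, 123, 125, 123, 114, 99, 90, 93, 109, 122, 128, 131, 130, 126, 134, 127, 125, 125, 122, 123]
[[93, 77, 55], [114, 97, 69], [123, 107, 80], [133, 119, 90], [135, 120, 91], [137, 122, 92], [134, 118, 89], [130, 115, 88], [117, 103, 77], [102, 90, 67], [89, 79, 59], [85, 76, 57], [85, 74, 55], [87, 72, 51], [95, 75, 51], [101, 76, 48], [102, 75, 47], [101, 76, 49]]
```

Run:
```python
from h import *
from scipy.optimize import least_squares
dt=grab('top')
h=cv2.cvtColor(dt['image'],cv2.COLOR_RGB2HSV)
m=cv2.medianBlur(((h[...,1]<112)*255).astype(np.uint8),3)
w=np.zeros_like(m);w[255:335,115:205]=m[255:335,115:205]
c=max(cv2.findContours(w,cv2.RETR_EXTERNAL,cv2.CHAIN_APPROX_NONE)[0],key=cv2.contourArea)[:,0]
P=[]
for u,v in c:
    if u>172 and v<315: P.append(plane(dt,u,v,0.0)[:2])
    elif v>316 and u<172: P.append(plane(dt,u,v,.039)[:2])
P=np.array(P);print(len(P))
def f(p):
    d=P-p[:2];c,s=np.cos(p[2]),np.sin(p[2]);x=d@[c,s];y=d@[-s,c];return (np.hypot(x/.06,y/.052)-1)*.055
for a in(0,-.5,.5):
    r=least_squares(f,[.44,.33,a],loss='soft_l1',f_scale=.002);print(r.x,np.sqrt(np.mean(r.fun**2)))
C=r.x[:2];k=np.array([.4826,.3418])-C;print(k,np.hypot(*k),np.degrees(np.arctan2(k[1],k[0])))
```

```text
81
[ 0.4399374   0.37005622 -0.4226623 ] 0.0016314041451347078
[ 0.43993738  0.37005625 -0.42267058] 0.0016314066766480062
[ 0.4399374   0.37005622 -0.42266228] 0.0016314041374639761
[ 0.0426626  -0.02825622] 0.051171397478098124 -33.517239618465844
```

>>> drive_tool --targets '[[[1,0,0,-1.2,0.2],[1,0,0,-2.4,0.7],[1,-0.7,-0.2,-2.4,0.7],[1,-1.7,-0.6,-2.4,0.7],[1,-2.9,-1.0,-2.4,0.7],[1,-4.1,-1.4,-2.4,0.7],[1,-5.3,-1.8,-2.4,0.7],[1,-6.3,-2.1,-2.4,0.7],[1,-7.0,-2.35,-2.4,0.7],[1,-7.3,-2.45,-2.4,0.7]]]'

```text
t: 1.25
position: [0.396, 0.44, 0.3094]
ee_rot: [[-0.882, 0.471, 0.001], [0.471, 0.882, -0.002], [-0.002, -0.002, -1.0]]
force: [-0.7, -0.9, 0.1]
gripper_width: 0.0003
gripper_force: 0.0
```

>>> drive_tool --targets '[[[1,-0.4,-0.1,0,0],[1,-1.3,-0.3,0,0],[1,-2.5,-0.6,0,0],[1,-3.7,-0.9,0,0],[1,-4.9,-1.2,0,0],[1,-6.1,-1.5,0,0],[1,-6.9,-1.7,0,0],[1,-7.3,-1.8,0,0],[1,-7.3,-1.8,0,0],[1,-7.3,-1.8,0,0]]]'

```text
t: 2.25
position: [0.5327, 0.3192, 0.3099]
ee_rot: [[-0.885, 0.466, -0.001], [0.466, 0.885, 0.001], [0.002, 0.001, -1.0]]
force: [-0.5, -0.1, 0.1]
gripper_width: -0.0
gripper_force: 0.0
```

>>> drive_tool --targets '[[[1,0,0,0.5,0],[1,0,-0.1,1.5,0],[1,0,-0.1,2.5,0],[1,0,-0.1,3.5,0],[1,0,-0.1,4.4,0],[1,0,-0.1,5.0,0],[1,0,-0.1,5.2,0],[1,0,-0.1,5.2,0],[1,0,-0.1,5.2,0],[1,0,-0.1,5.2,0]]]'

```text
t: 3.25
position: [0.5332, 0.316, 0.181]
ee_rot: [[-0.884, 0.468, 0.002], [0.468, 0.884, 0.001], [-0.001, 0.002, -1.0]]
force: [0.7, -0.9, 0.1]
gripper_width: 0.0002
gripper_force: 0.0
```

Run:
```python
from h import *
ds,dt=grab('side','s1.png'),grab('top','t1.png')
s=status.get_state();p=s['position'];R=np.array(s['ee_rot']);print(p,s['force'])
for d in(ds,dt):print([np.round(proj(d,q)) for q in(p,p+R[:,2]*.019,[.4826,.3418,.1575])])
a=cv2.imread('pics/s1.png')[100:220,220:340];b=cv2.imread('pics/t1.png')[220:340,110:230]
cv2.imwrite('pics/crop1.png',np.hstack([cv2.resize(x,(400,400),interpolation=cv2.INTER_CUBIC) for x in(a,b)]))
```

```text
[0.53319312 0.31577507 0.18086517] [-0.79788043 -0.25399795  0.29981455]
[array([300., 143.]), array([300., 150.]), array([278., 148.])]
[array([169., 249.]), array([172., 250.]), array([158., 277.])]
```

View pics/crop1.png

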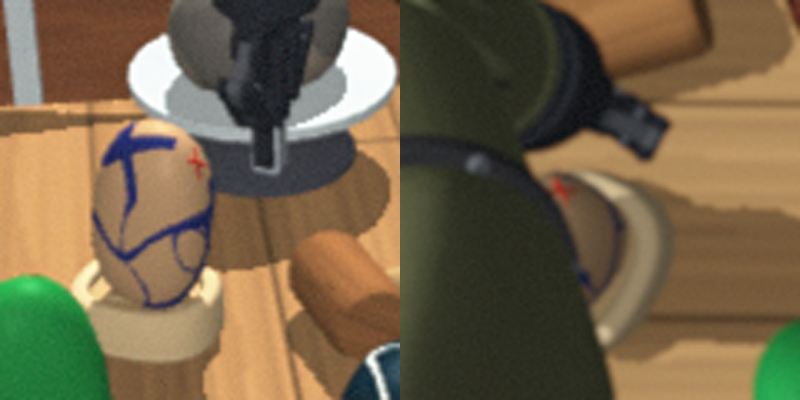

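The fingertips are level with the cross (side (299,151), cross (278,148)) and about 45 mm clear of it along tool +x. Now I'll approach.

>>> drive_tool --targets '[[[1,0.2,0,0,0],[1,0.5,0,0,0],[1,0.8,0,0,0],[1,1.1,0,0,0],[1,1.3,0,0,0],[1,1.45,0,0,0],[1,1.55,0,0,0],[1,1.6,0,0,0],[1,1.65,0,0,0],[1,1.7,0,0,0]]]'

```text
t: 4.35
position: [0.4954, 0.3352, 0.18]
ee_rot: [[-0.883, 0.468, 0.0], [0.468, 0.883, -0.0], [-0.0, 0.0, -1.0]]
force: [-0.1, -0.9, 0.3]
gripper_width: -0.0
gripper_force: 0.0
```

>>> drive_tool --targets '[[[1,0.04,0,0,0],[1,0.08,0,0,0],[1,0.12,0,0,0],[1,0.16,0,0,0],[1,0.2,0,0,0],[1,0.24,0,0,0],[1,0.28,0,0,0],[1,0.32,0,0,0],[1,0.36,0,0,0],[1,0.36,0,0,0]]]'

```text
t: 5.35
position: [0.4871, 0.3397, 0.18]
ee_rot: [[-0.884, 0.468, -0.0], [0.468, 0.884, 0.0], [0.0, 0.0, -1.0]]
force: [-0.3, -0.8, -0.4]
gripper_width: -0.0001
gripper_force: 0.0
```

```bash
cat > m.py <<'E'
from h import *
import sys
ds=grab('side','s_%s.png'%sys.argv[1])
i=ds['image'].astype(int);m=(i[...,0]-i[...,1]>75)&(i[...,0]-i[...,2]>60)
v,u=np.nonzero(m[135:165,250:295]);print('cross px',len(u),u.mean()+250,v.mean()+135)
s=status.get_state();print(s['t'],s['position'],s['force'])
E
python3 m.py a
```

```text
cross px 3 279.3333333333333 150.0
5.4 [0.4872514  0.33958196 0.18001246] [-0.09683272  0.75458799 -0.31766216]
```

Run:
```python
import cv2,numpy as np
L=[cv2.imread('pics/'+f)[110:220,225:325] for f in('side0.png','s_a.png')]
cv2.imwrite('pics/crop2.png',np.hstack([cv2.resize(x,(400,440),interpolation=cv2.INTER_CUBIC) for x in L]))
```

```text
(no output)
```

View pics/crop2.png

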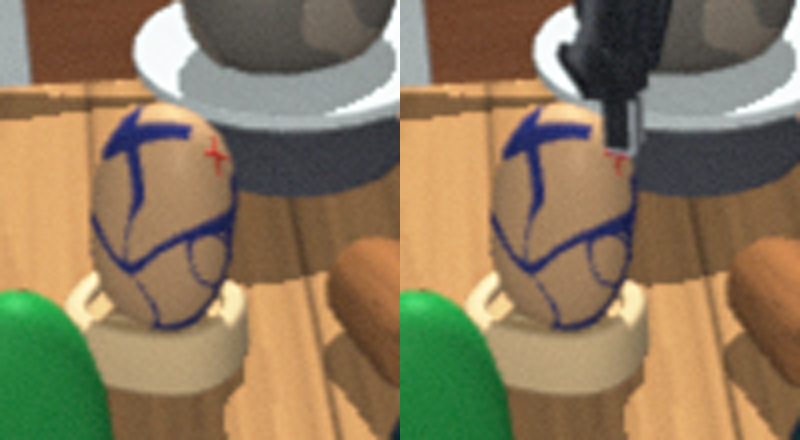

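The stone hasn't moved and the tip is just in front of the cross, about 3 mm high. I'll lower slightly and creep on.

>>> drive_tool --targets '[[[1,0,0,0.1,0],[1,0.04,0,0.1,0],[1,0.08,0,0.1,0],[1,0.12,0,0.1,0],[1,0.16,0,0.1,0],[1,0.2,0,0.1,0],[1,0.24,0,0.1,0],[1,0.28,0,0.1,0],[1,0.32,0,0.1,0],[1,0.32,0,0.1,0]]]'

```text
t: 6.4
position: [0.4821, 0.3439, 0.1792]
ee_rot: [[-0.883, 0.469, 0.004], [0.469, 0.883, 0.002], [-0.003, 0.004, -1.0]]
force: [2.1, -2.0, 10.7]
gripper_width: -0.0002
gripper_force: 4.4
```

```bash
cat >> m.py <<'E'
# blue vein top-bar tracking: shift of the stone's blue pixels against the first picture
def blue(im):
    im=im.astype(int);b=(im[...,2]-im[...,0]>40)[120:160,240:275];v,u=np.nonzero(b);return len(u),u.mean()+240,v.mean()+120
print('blue now',blue(ds['image']),'was',blue(cv2.imread('pics/side0.png')[:,:,::-1]))
E
python3 m.py b
```

```text
cross px 4 276.0 149.5
6.45 [0.48210143 0.34385701 0.17923087] [ 2.31371585 -2.21176701  9.78580752]
blue now (92, np.float64(257.0108695652174), np.float64(144.84782608695653)) was (92, np.float64(259.3478260869565), np.float64(145.22826086956522))
```

The level push wedged on the slope: 10 N up, with the stone rocked about 5 mm. I'll ease off gently, go a little lower, and push again along the arc, which rises with the stone.

>>> drive_tool --targets '[[[1,-0.05,0,-0.06,0],[1,-0.1,0,-0.1,0],[1,-0.15,0,-0.1,0],[1,-0.2,0,-0.1,0],[1,-0.3,0,-0.1,0],[1,-0.4,0,-0.1,0],[1,-0.6,0,-0.1,0],[1,-0.9,0,0,0],[1,-1.0,0,0.2,0],[1,-1.0,0,0.2,0]]]'

```text
t: 7.45
position: [0.5026, 0.3305, 0.1716]
ee_rot: [[-0.883, 0.469, -0.001], [0.469, 0.883, -0.001], [0.0, -0.001, -1.0]]
force: [-0.3, -0.1, 0.0]
gripper_width: 0.0005
gripper_force: 0.0
```

```bash
python3 m.py c
```

```text
cross px 18 275.6666666666667 146.55555555555554
7.5 [0.50225598 0.33105212 0.17186593] [ 0.58758334  0.09254793 -0.24588136]
blue now (92, np.float64(257.0), np.float64(144.94565217391303)) was (92, np.float64(259.3478260869565), np.float64(145.22826086956522))
```

Run:
```python
from h import *
ds,dt=grab('side','s_d.png'),grab('top','t_d.png')
def red(d,x0,x1,y0,y1):
    i=d['image'].astype(int);m=(i[...,0]-i[...,1]>75)&(i[...,0]-i[...,2]>60);v,u=np.nonzero(m[y0:y1,x0:x1]);return len(u),u.mean()+x0,v.mean()+y0
a=red(ds,262,290,135,160);b=red(dt,145,172,266,292);print(a,b)
if b[0]: print(tri(ds,a[1:],dt,b[1:]))
k=np.array([.4826,.3418,.1575])
for x,z in((5,0),(10,4),(20,6)): q=k+np.array([-.883*x,.469*x,z])*1e-3;print(x,proj(ds,q),proj(dt,q))
a=[cv2.imread('pics/s_d.png')[110:220,225:325],cv2.imread('pics/t_d.png')[240:350,110:210]]
cv2.imwrite('pics/crop3.png',np.hstack([cv2.resize(x,(400,440),interpolation=cv2.INTER_CUBIC) for x in a]))
```

```text
(18, np.float64(275.6666666666667), np.float64(146.55555555555554)) (7, np.float64(155.57142857142858), np.float64(280.2857142857143))
(array([0.47597132, 0.34466744, 0.15923174]), np.float64(6.414823857789841e-05))
5 (np.float64(276.6273668431096), np.float64(147.23178499922557)) (np.float64(156.1946930699572), np.float64(279.16125131126387))
10 (np.float64(274.6910270598709), np.float64(145.4342366559344)) (np.float64(154.1617036992595), np.float64(281.42983585666946))
20 (np.float64(270.9320865619937), np.float64(144.02943911595997)) (np.float64(151.11132651557733), np.float64(286.0781201481767))
```

View pics/crop3.png

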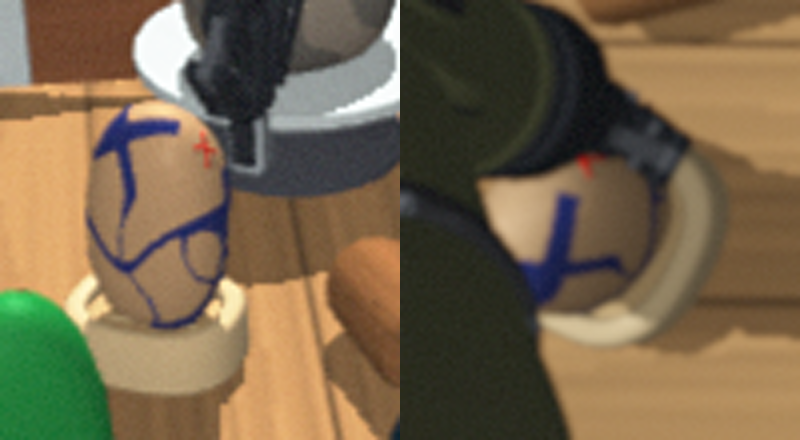

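Run:
```python
import cv2,numpy as np
A,B=[cv2.imread('pics/'+f) for f in('side0.png','s_d.png')]
k=4
A,B=[cv2.resize(x,None,fx=k,fy=k,interpolation=cv2.INTER_CUBIC) for x in(A,B)]
for n,(x0,x1,y0,y1) in dict(topvein=(250,272,133,150),midL=(246,268,150,178),right=(268,283,160,172),ring=(266,284,168,186),bottom=(250,276,180,196),rim=(244,286,196,212)).items():
    t=A[y0*k:y1*k,x0*k:x1*k];w=B[(y0-6)*k:(y1+6)*k,(x0-10)*k:(x1+10)*k]
    r=cv2.matchTemplate(w,t,cv2.TM_CCOEFF_NORMED);_,s,_,l=cv2.minMaxLoc(r);print(n,round(s,3),l[0]/k-10,l[1]/k-6)
```

```text
topvein 0.939 -2.25 -0.5
midL 0.917 -1.75 -0.5
right 0.987 -1.5 -1.25
ring 0.949 -0.75 -1.0
bottom 0.972 -0.5 -0.25
rim 0.996 0.0 0.0
```

The base is almost unmoved and the cross has gone about 7 mm, so the stone is partly rocked and at rest. I'll push again at the same place, lower and slower.

>>> drive_tool --targets '[[[1,0.08,0,0,0],[1,0.16,0,0,0],[1,0.24,0,0,0],[1,0.3,0,0,0],[1,0.36,0,-0.01,0],[1,0.42,0,-0.02,0],[1,0.48,0,-0.04,0],[1,0.54,0,-0.06,0],[1,0.6,0,-0.08,0],[1,0.6,0,-0.08,0]]]'

```text
t: 8.6
position: [0.4889, 0.3388, 0.1746]
ee_rot: [[-0.884, 0.468, -0.0], [0.468, 0.884, 0.0], [0.0, 0.0, -1.0]]
force: [0.4, 0.2, 0.2]
gripper_width: -0.0001
gripper_force: 0.0
```

```bash
python3 m.py e
```

```text
cross px 11 275.1818181818182 146.27272727272728
8.65 [0.48899493 0.33873082 0.17457035] [-0.16729495  0.57836728 -0.50348501]
blue now (89, np.float64(256.91011235955057), np.float64(144.8426966292135)) was (92, np.float64(259.3478260869565), np.float64(145.22826086956522))
```

>>> drive_tool --targets '[[[1,0.04,0,-0.01,0],[1,0.08,0,-0.02,0],[1,0.12,0,-0.03,0],[1,0.16,0,-0.04,0],[1,0.2,0,-0.05,0],[1,0.24,0,-0.06,0],[1,0.28,0,-0.07,0],[1,0.32,0,-0.08,0],[1,0.32,0,-0.08,0],[1,0.32,0,-0.08,0]]]'

```text
t: 9.65
position: [0.482, 0.3424, 0.1765]
ee_rot: [[-0.884, 0.468, 0.0], [0.468, 0.884, 0.0], [0.0, 0.0, -1.0]]
force: [0.6, -0.2, -0.1]
gripper_width: 0.0001
gripper_force: 0.0
```

```bash
python3 m.py f
```

```text
cross px 16 271.5625 144.5
9.7 [0.48199946 0.34229607 0.17649075] [ 0.29416056  0.12675839 -0.21965759]
blue now (89, np.float64(254.17977528089887), np.float64(143.92134831460675)) was (92, np.float64(259.3478260869565), np.float64(145.22826086956522))
```

The cross is now at (271.6,144.5), close to the predicted upright (270.9,144.0), and the force is about zero. I'll retreat and check.

>>> drive_tool --targets '[[[1,-0.1,0,0,0],[1,-0.3,0,0,0],[1,-0.6,0,0,0],[1,-1.0,0,0,0],[1,-1.6,0,0,0],[1,-2.2,0,0,0],[1,-2.8,0,0,0],[1,-3.2,0,-0.4,0],[1,-3.4,0,-1.0,0],[1,-3.4,0,-1.4,0]]]'

```text
t: 10.7
position: [0.5592, 0.3011, 0.2122]
ee_rot: [[-0.882, 0.47, 0.002], [0.47, 0.882, 0.0], [-0.001, 0.001, -1.0]]
force: [0.4, -0.3, -0.0]
gripper_width: 0.0005
gripper_force: 0.0
```

```bash
python3 m.py g
python3 - <<'E'
from h import *
ds,dt=grab('side','s_h.png'),grab('top','t_h.png')
def red(d,x0,x1,y0,y1):
    i=d['image'].astype(int);m=(i[...,0]-i[...,1]>70)&(i[...,0]-i[...,2]>60);v,u=np.nonzero(m[y0:y1,x0:x1]);return len(u),u.mean()+x0,v.mean()+y0
a=red(ds,258,290,132,160);b=red(dt,142,172,266,300);print(a,b)
if b[0]: print(tri(ds,a[1:],dt,b[1:]))
k=4
A,B=[cv2.resize(x,None,fx=k,fy=k,interpolation=cv2.INTER_CUBIC) for x in(cv2.imread('pics/side0.png'),cv2.imread('pics/s_h.png'))]
for n,(x0,x1,y0,y1) in dict(topvein=(250,272,133,150),right=(268,283,160,172),ring=(266,284,168,186),bottom=(250,276,180,196)).items():
    t=A[y0*k:y1*k,x0*k:x1*k];w=B[(y0-6)*k:(y1+6)*k,(x0-10)*k:(x1+10)*k]
    r=cv2.matchTemplate(w,t,cv2.TM_CCOEFF_NORMED);_,s,_,l=cv2.minMaxLoc(r);print(n,round(s,3),l[0]/k-10,l[1]/k-6)
a=[cv2.imread('pics/s_h.png')[110:220,225:325],cv2.imread('pics/t_h.png')[240:350,110:210]]
cv2.imwrite('pics/crop4.png',np.hstack([cv2.resize(x,(400,440),interpolation=cv2.INTER_CUBIC) for x in a]))
E
```

```text
cross px 23 272.30434782608694 145.0
10.75 [0.55914054 0.3023241  0.21385459] [0.27539129 0.27068954 1.16916249]
blue now (90, np.float64(254.14444444444445), np.float64(144.12222222222223)) was (92, np.float64(259.3478260869565), np.float64(145.22826086956522))
(25, np.float64(272.2), np.float64(145.2)) (0, np.float64(nan), np.float64(nan))
topvein 0.79 -5.5 -1.5
right 0.969 -3.75 -3.0
ring 0.795 -2.0 -2.25
bottom 0.932 -1.25 -0.5<stdin>:4: RuntimeWarning: Mean of empty slice.
  ret = ret.dtype.type(ret / rcount)
```

View pics/crop4.png

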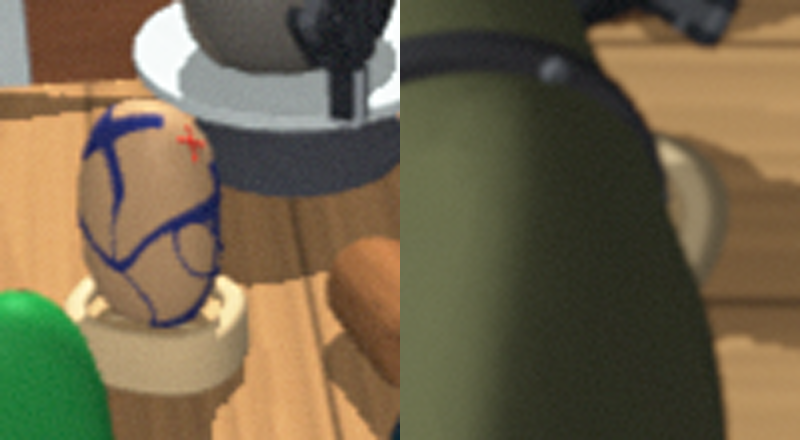

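It looks nearly upright, but the arm hides the top view. I'll take the hand clear by the way it came, high over the stone, and measure from both views.

>>> drive_tool --targets '[[[1,0,0,-0.8,0],[1,0,0,-1.9,0],[1,0,0,-3.0,0],[1,0,0,-3.9,0],[1,0.3,0.1,-4.2,0],[1,1.1,0.3,-4.2,0],[1,2.2,0.5,-4.2,0],[1,3.4,0.8,-4.2,0],[1,4.6,1.1,-4.2,0],[1,5.8,1.4,-4.2,0]]]'

```text
t: 11.85
position: [0.4429, 0.4021, 0.3149]
ee_rot: [[-0.884, 0.467, -0.002], [0.467, 0.884, -0.002], [0.001, -0.003, -1.0]]
force: [0.1, 0.3, 0.3]
gripper_width: 0.0
gripper_force: 0.0
```

>>> drive_tool --targets '[[[1,1.2,0.4,0,0],[1,2.4,0.8,0,0],[1,3.6,1.2,0,0],[1,4.8,1.6,0,0],[1,6.0,2.0,0,0],[1,7.2,2.4,0,0],[1,8.4,2.8,0,0],[1,9.2,3.1,0,0],[1,9.6,3.2,0,0],[1,9.6,3.2,0,0]]]'

```text
t: 12.85
position: [0.2683, 0.5849, 0.3153]
ee_rot: [[-0.885, 0.465, -0.002], [0.465, 0.885, -0.001], [0.001, -0.002, -1.0]]
force: [-0.4, -0.4, -1.0]
gripper_width: 0.0003
gripper_force: 0.0
```

```bash
cat > n.py <<'E'
from h import *
ds,dt=grab('side','s_i.png'),grab('top','t_i.png')
def red(im,x0,x1,y0,y1):
    i=im.astype(int);m=(i[...,0]-i[...,1]>70)&(i[...,0]-i[...,2]>55);v,u=np.nonzero(m[y0:y1,x0:x1]);return len(u),u.mean()+x0,v.mean()+y0
R=[]
for S,T in ((cv2.imread('pics/side0.png')[:,:,::-1],cv2.imread('pics/top0.png')[:,:,::-1]),(ds['image'],dt['image'])):
    a=red(S,262,290,135,160);b=red(T,142,172,266,292);print(a,b);p,e=tri(ds,a[1:],dt,b[1:]);print(p,e);R.append(p)
print('moved',R[1]-R[0],np.hypot(*(R[1]-R[0])[:2]))
print(status.get_state()['position'],status.get_state()['t'])
a=[cv2.imread('pics/s_i.png')[110:220,225:325],cv2.imread('pics/t_i.png')[240:350,110:210]]
cv2.imwrite('pics/crop5.png',np.hstack([cv2.resize(x,(400,440),interpolation=cv2.INTER_CUBIC) for x in a]))
E
python3 n.py
```

```text
(17, np.float64(278.3529411764706), np.float64(148.05882352941177)) (12, np.float64(157.33333333333334), np.float64(276.0833333333333))
[0.48318096 0.34288209 0.15561551] 0.0018509411858118393
(25, np.float64(272.2), np.float64(145.2)) (10, np.float64(151.6), np.float64(284.2))
[0.46821622 0.35165878 0.15984244] 0.0006219743102782986
moved [-0.01496474  0.0087767   0.00422693] 0.01734860048965952
[0.27166359 0.58318538 0.31583932] 12.95
```

View pics/crop5.png

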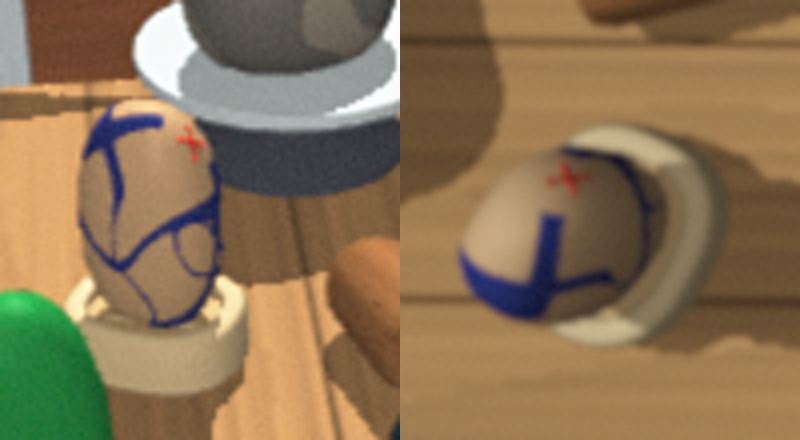

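The hand is clear. The cross moved 17–18 mm, to 33.8 mm from the stand centre (33 expected upright). I'll check the tilt once more with tracked vein features in both views.

Run:
```python
from h import *
from scipy.optimize import least_squares
from scipy.spatial.transform import Rotation as Ro
C=np.array([.4399,.3701,.032])
def setup(deg):
    a=np.radians(deg);ex=np.array([np.cos(a),np.sin(a),0]);ey=np.array([-np.sin(a),np.cos(a),0]);return ex,ey
ex,ey=setup(148)
ridge=C-.0055*ex
lean=Ro.from_rotvec(-ey*.15)           # leans to -x
cen=ridge+lean.apply(.0055*ex+[0,0,.0745]);M=lean.as_matrix()@np.c_[ex,ey,[0,0,1]]
def hit(d,u,v):
    e,r=ray(d,u,v);S=np.diag([1/.046,1/.036,1/.0745]);p=S@M.T@(e-cen);q=S@M.T@r
    b=p@q;A=q@q;D=b*b-A*(p@p-1);return None if D<0.1*b*b*0 else e+r*(-b-np.sqrt(max(D,0)))/A if D>0 else None
obs=[]
for n,(x0,x1,y0,y1) in(('side',(246,285,133,196)),('top',(128,178,268,322))):
    d=grab(n);A=cv2.imread('pics/%s0.png'%n);B=cv2.cvtColor(d['image'],cv2.COLOR_RGB2BGR);k=4
    f=lambda im:cv2.resize(cv2.cvtColor(im,cv2.COLOR_BGR2GRAY),None,fx=k,fy=k,interpolation=cv2.INTER_CUBIC)
    A,B=f(A),f(B);m=np.zeros_like(A);m[y0*k:y1*k,x0*k:x1*k]=255
    p=cv2.goodFeaturesToTrack(A,60,.03,12,mask=m)
    kw=dict(winSize=(41,41),maxLevel=3)
    q,s,_=cv2.calcOpticalFlowPyrLK(A,B,p,None,**kw);pb,s2,_=cv2.calcOpticalFlowPyrLK(B,A,q,None,**kw)
    for a,b,c,t in zip(p[:,0],q[:,0],pb[:,0],s[:,0]):
        if t and np.hypot(*(a-c))<2 and np.hypot(*(a-b))>1.5:
            X=hit(d,*((a+.5)/k-.5))
            if X is not None: obs.append((d,X,(b-a)/k))
print(len(obs))
def res(p):
    R=Ro.from_rotvec([0,0,p[3]])*Ro.from_rotvec(ey*p[0]);o=[]
    for d,X,f in obs:
        o+=list(np.subtract(proj(d,ridge+R.apply(X-ridge)+[p[1],p[2],0]),proj(d,X))-f)
    return np.array(o)
r=least_squares(res,[.1,0,0,0],x_scale=[.1,.01,.01,.1],loss='soft_l1',f_scale=.4)
cov=np.linalg.inv(r.jac.T@r.jac)*.25
print(r.x,'+-',np.sqrt(np.diag(cov)),'median res px',np.median(abs(res(r.x))))
r=least_squares(lambda p:res([p[0],0,0,p[1]]),[.1,0],loss='soft_l1',f_scale=.4);print('no slide',r.x)
```

```text
43
[ 1.31824190e-01 -1.97398410e-04  5.61633310e-04 -8.37117521e-05] +- [0.00719289 0.00080367 0.00063751 0.0141463 ] median res px 0.26985697157778077
no slide [ 0.13439327 -0.00518899]
```

The stone has rocked about 0.13 ± 0.01 rad of the nominal 0.15. There is no measurable slide or turn, it stays still unaided, and the cross sits where it should when upright. The hand is about 0.27 m away, so I'm handing in.

```bash
python3 -c "
from bench import manip;print(manip.hand_in())"
```

```text
the job is handed in; nothing more can be done
None
```

I've handed the job in: the tall blue-veined stone is back upright in its pale stand, measured within about 0.02 rad, with the hand about 0.27 m clear and nothing else touched; my first push wedged on the slope at about 10 N, so a second, lower and lighter push finished it.

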